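# Seat and lock the burr core of a desk coffee mill

## Task

Take the mill's burr core out of its wooden rest, set it upright in the mill's collar and turn it under light pressure (keep well below 30 N between core and mill) until its tongue drops into the hidden slot of the drive and the core is fully down. Then turn the seated core clockwise, seen from above, until its grip bar lies along the mill's front-to-back line, and let go of it; leave the other things on the desk where they are.

Things in the scene. Friction and masses are not known exactly. Their poses are not given: they have to be found in the camera images.
- core_grip (a point): Burr core, loose, about 160 g: this point is the centre of its black grip bar, 44 long (x) x 14 wide (y) x 24 high; z is up along the core's axis. Below the bar a neck 18 across and 26 high. A half turn about z makes no difference. Resting on the drive unaligned, this point is 40 above mill_mouth; fully down, 28 above it.
- mill_mouth (a point): Centre of the rim of the mill's steel collar, open upward, 132 above the desk; x points from the mill's front to its back, z up. The rim flares: bore 58 across at the rim, narrowing over 8 to a straight bore 44.4 across.
- rest: Wooden rest, fixed, 90 (x) x 70 (y) x 20 high, with a slot 45 x 10 and 15 deep along its x, in which the core's tongue stands; the core's disc lies on its top. Origin under its centre, on the desk.
- mug: Ceramic mug, 84 across, 95 high, bystander; origin under its centre.
- jar: Glass jar with a lid, 72 across, 110 high, bystander; origin under its centre.
- scoop: Steel coffee spoon, 150 long, lying between mill and rest, bystander; origin in its middle.
- crank: The mill's crank arm, 130 long, with a wooden knob 40 high at one end, lying flat, bystander; origin in its middle.
- pen: Steel pen 130 long lying on the notebook, bystander; origin in its middle.
- glasses: Wire reading glasses, 110 wide, 40 high, standing unfolded, bystander; origin between the lenses on the desk.
- core: The same core, 74 high, standing upright in the rest at the start. Origin at the centre of its foot, 62 below the grip centre. From the foot: a flat steel tongue 42 long (x) x 6 wide x 12 high, parallel to the grip bar, then a steel disc 42 across and 12 high that comes to lie on the drive, then neck and bar.
- mill: Coffee mill, fixed: a dark wooden box 126 x 126 x 90 high with a steel collar on top. Origin under its centre on the desk, x from its front (small drawer with brass knob) to its back.
- drive_top (a point): Centre of the drive's flat top in the collar, 22 below the rim; axes of the mill, not of the drive. One slot 9 wide, 20 deep runs across it, at the start 0.45 to 1.3 rad counter-clockwise (from above) of the mill's x, not measured. The drive turns stiffly (0.17 N m; pressing hard drags it) between stops at -0.3 and 1.4 rad.
Not all that is in view belongs to the job. Leave any turquoise look-alike of the core alone.

How it is judged:
By the outcome, as a careful person would: the job done as asked, in the order asked, and still so for the second after the job is handed in, with the robot touching nothing.
It also fails if it takes over 64 s, if anything falls off the work surface, if the arm or the gripper's body presses on something with over 40 N, if the wrist force passes 120 N, or if a joint passes its speed limit or range.

## Robot

A 6-joint arm with a two-finger parallel gripper is mounted at the origin on the work surface. World frame = base frame: x ahead of the robot, y to its left, z up, the work surface at z = 0. Lengths are in mm, angles in rad, forces in N, time in s.
With the tool pointing down it reaches from about 350 to 875 mm from the base axis. Payload 4.2 kg.
Tool frame: the origin (TCP) lies between the finger pads; the fingertips stand 11 mm ahead of it and the grasp point (between the pads) lies 8 mm behind it; z points along the fingers, y is the direction in which the jaws open and shut (so a half turn about z gives the same grasp; the last joint's range is limited). The gripper opens to 85 mm and grips with 20 to 120 N. Pads are 22 mm wide; open, the fingers measure 114 mm over their backs; the gripper's body (76 mm by 85 mm) begins 54 mm behind the grasp point. The pads swing forward as they close: fully open they stand 13 mm farther back than shut.
Start: joints at [1.368, 0.385, 0.008, 0, -1.194, -0.259], TCP at [278.441, 559.526, 242.312] pointing down, gripper open.
Joint ranges: [-3.14, 3.14], [-1.21, 2.06], [-1.07, 1.41], [-3.16, 2.05], [-2.99, -0.16], [-3.1, 3.1]. Speed limits (rad/s): [2.79, 2.79, 3.14, 3.14, 3.14, 3.14].

## Interface

Orientations are given as a unit quaternion [x, y, z, w].
In Python, from bench import * gives the robot as it stands.
- The arm moves only by the tool servo_tool, never from a script. Its argument "rows" is a list of rows, each a list of 7 numbers: the opening, from 0 (shut) to 1 (fully open), then the shift along the tool's x, y, z in cm, then the turn, a rotation vector about the tool's x, y, z in degrees. A call has 1 to 12 rows; each row shifts and turns the commanded pose from where the row before left it, along the tool's axes as they then stand; what a row does not reach is not made up. A row lasts 1/10 s, in which the tool goes at most 50 mm and 8.59 degrees, less where a joint would pass 70% of its speed; a pose out of reach is approached as far as the arm can. A call is refused whole if a number of a shift passes 5 or a number of a turn 8.59, either way. A call with a gripper value outside its range is refused whole. The fingers move at their own pace and stop on an object; the grip force is fixed at half the most. Time passes only in rows, so rows that do not move let the fingers close. It gives the time, the measured TCP pose, the force and the opening at its end, in the units of the state.
- read_state(): the state, without advancing time (a new reading comes with each control period).
- get_image(name): name is "scene" or "top" or "wrist"; returns a dict with "image" (400x640x3 uint8, red, green, blue), "mtx" (3x3 intrinsics, pixels), "extrinsics" (4x4, takes a point from camera to world coordinates). Camera axes: x right, y up, looking along -z (the intrinsics and any distortion apply to the point x, -y, -z); pixel columns grow to the right and rows downward; lengths in mm; the calibration is good to about 2 mm. A picture is of the moment at which its call begins. There is no depth.
- job_done(): hands the job in, once; it reports no verdict.
The state is a dict: "clock": time; "joints": joint angles; "joint_vel": joint speeds; "joint_efforts": joint torques, N m; "position": TCP position; "ee_rot": TCP orientation; "contact_force": force on the tool from outside, world axes, zero at the start; "wrist_torque": the same for the moment, N m; "gripper_width": finger opening in mm.
Only numpy, scipy, OpenCV 4.12 (cv2) and the standard library are available. Lean on these libraries where they do the work, as an engineer would, in place of code of your own. Each camera call takes 0.05 s, during which the arm holds its last target. There are 200 camera calls.

## Working session

There is one attempt and no reset: what is moved stays moved. The work goes in short steps, Python scripts to look and compute and a tool call to move; the robot and the scene stay as the last step left them, time stands still between calls to the robot, and variables do not carry over. Pictures are saved under pics/ and viewed, about 8 in all and at most 12, crops included, and the job is handed in when it is done.

Besides the shell and the picture viewer there is one more tool, called as name(argument=value, ...), one argument or row to a line, values as JSON. servo_tool: Moves the arm, as the interface text tells. Its arguments: {"type":"object","properties":{"rows":{"type":"array","items":{"type":"array","items":{"type":"number"}}}},"required":["rows"]}

```bash
mkdir -p pics; ls
cat > h.py <<'E'
from bench import *
import numpy as np, cv2
from scipy.spatial.transform import Rotation as R
def proj(im,p):
    E=np.array(im["extrinsics"]);q=np.linalg.inv(E)@np.append(p,1);v=np.array([q[0],-q[1],-q[2]])
    u=np.array(im["mtx"])@v;return u[:2]/u[2]
def ray(im,px,z):
    E=np.array(im["extrinsics"]);v=np.linalg.inv(im["mtx"])@np.array([px[0],px[1],1.]);d=E[:3,:3]@np.array([v[0],-v[1],-v[2]])
    o=E[:3,3];return o+d*(z-o[2])/d[2]
def save(n,f):
    im=get_image(n);cv2.imwrite('pics/'+f,cv2.cvtColor(im["image"],cv2.COLOR_RGB2BGR));np.savez('pics/'+f[:-4],**{k:im[k] for k in("mtx","extrinsics","image")});return im
E
python3 - <<'E'
from h import *
for n in("scene","top"):
    im=save(n,n+"0.png");print(n,im.keys(),np.round(im["mtx"],1).tolist(),np.round(im["extrinsics"],2).tolist())
print(read_state())
E
```

```text
pics
scene dict_keys(['image', 'mtx', 'extrinsics']) [[402.9, 0.0, 323.1], [0.0, 402.9, 206.1], [0.0, 0.0, 1.0]] [[-0.82, -0.43, 0.39, 970.81], [0.58, -0.6, 0.55, 488.23], [0.0, 0.68, 0.74, 906.81], [0.0, 0.0, 0.0, 1.0]]
top dict_keys(['image', 'mtx', 'extrinsics']) [[500.7, 0.0, 320.5], [0.0, 500.7, 199.7], [0.0, 0.0, 1.0]] [[-0.0, 0.99, -0.15, 399.66], [-1.0, -0.0, -0.02, -93.32], [-0.02, 0.15, 0.99, 1257.6], [0.0, 0.0, 0.0, 1.0]]
{'clock': 0.1, 'joints': array([ 1.36759488e+00,  3.85441416e-01,  6.77027872e-03, -4.26074658e-04,
       -1.19404011e+00, -2.58577915e-01]), 'joint_vel': array([-0.00096746, -0.00042298,  0.0027451 ,  0.00356588, -0.00039728,
       -0.0030086 ]), 'joint_efforts': array([-1.92573025e-04, -3.93322170e+01,  1.88929117e+01,  4.19787258e+00,
       -2.59780914e-03,  7.32697487e-06]), 'position': array([278.23694549, 559.08151281, 241.35843464]), 'ee_rot': array([ 9.73444734e-01, -2.28920058e-01, -1.71437520e-04,  9.62574049e-04]), 'contact_force': array([ 0.97053844,  0.33463633, -0.52646557]), 'wrist_torque': array([-0.02410063, -0.00685682, -0.05551509]), 'gripper_width': 85.3699387077113}
```

View pics/top0.png

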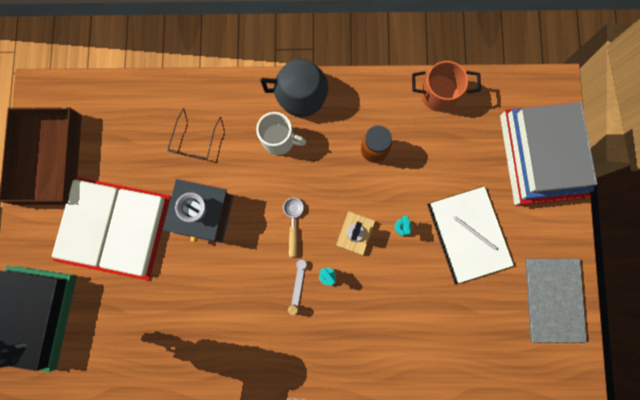

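View pics/scene0.png

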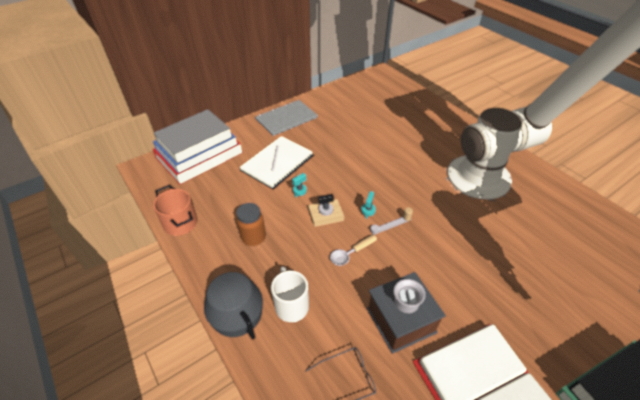

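The top view shows the mill at (195,210), with its collar at (190,207) and the brass knob at (194,239). The rest with the black-barred core is at (356,232). There are turquoise look-alikes at (403,226) and (328,276). The black bar on a grey disc in the wooden rest fits the description. I'll confirm it in an enlarged crop, with the mill alongside.

Run:
```python
from h import *
a=cv2.imread('pics/top0.png')
f=lambda x0,y0,w,h,s:cv2.resize(a[y0:y0+h,x0:x0+w],None,fx=s,fy=s,interpolation=cv2.INTER_CUBIC)
cv2.imwrite('pics/c1.png',np.hstack([f(157,172,80,80,5),f(320,196,80,80,5)]))
im=np.load('pics/top0.npz')
print(ray(im,(190,208),132),ray(im,(356,230),97),ray(im,(356,233),20),proj(im,(278,559,242)))
```

```text
[552.31598016 226.10813249 132.        ] [ 503.97084365 -153.11933928   97.        ] [ 503.45976384 -156.99685355   20.        ] [  3.43708195 337.70756783]
```

View pics/c1.png

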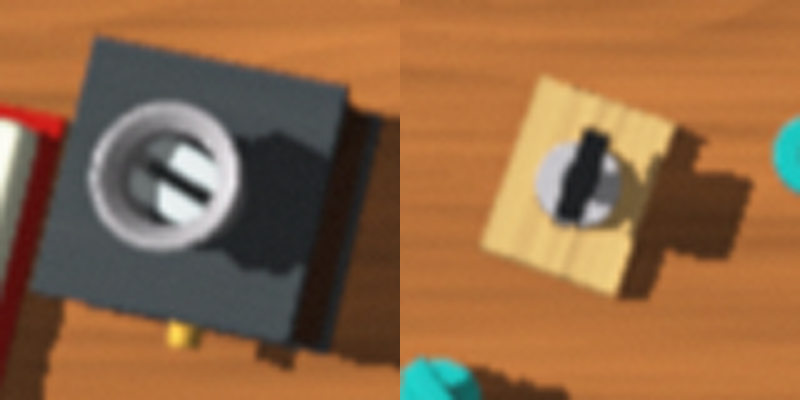

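The crop confirms the core: black bar on a grey disc in the wooden rest, bar from (596,130) to (567,222). The drive slot shows as a dark line from (148,163) to (210,198) inside the collar. Next I'll measure these and cross-check them in the scene camera.

```bash
cat >> h.py <<'E'
def plan(x,y,z,ang):
    "tool pointing down, tool x at world angle ang: print turn (about tool z) first, then shift in the new tool frame, cm"
    s=read_state();Rm=R.from_quat(s["ee_rot"]).as_matrix();c=np.arctan2(Rm[1,0],Rm[0,0])
    T=np.array([[np.cos(ang),np.sin(ang),0],[np.sin(ang),-np.cos(ang),0],[0,0,-1]])
    print("now",np.round(s["position"],1),"ang",round(c,3),"F",np.round(s["contact_force"],1),"rotvec deg",np.round(R.from_matrix(Rm.T@T).as_rotvec(degrees=True),2),"shift cm",np.round(T.T@(np.array([x,y,z])-s["position"])/10,3),"w",round(s["gripper_width"],1),"t",s["clock"])
E
python3 - <<'E'
from h import *
im=np.load('pics/top0.npz');sc=np.load('pics/scene0.npz')
A=lambda p,q:np.arctan2(*(q-p)[[1,0]])
M=lambda u,v,z:ray(im,(157+u/5-.4,172+v/5-.4),z)
C=lambda u,v,z:ray(im,(320+(u-400)/5-.4,196+v/5-.4),z)
c=[M(*p,90) for p in((33,290),(97,37),(347,88),(297,343))]
print("box",np.round(c,1).tolist(),[round(float(np.linalg.norm(c[i]-c[i-1])),1) for i in range(4)],A(c[0],c[1]),A(c[3],c[2]),A(c[1],c[2])+np.pi/2,A(c[0],c[3])+np.pi/2)
print("boxc",np.mean(c,0),"rim",M(165,175,132))
p,q=M(148,163,110),M(210,198,110);print("slot",p,q,A(q,p))
p,q=C(567,222,82),C(596,130,82);print("bar",(p+q)/2,np.linalg.norm(p-q),A(p,q))
r=[C(*p,20) for p in((482,247),(540,75),(680,122),(617,298))];print("rest",np.mean(r,0),A(r[0],r[1]),A(r[3],r[2]),[round(float(np.linalg.norm(r[i]-r[i-1])),1) for i in range(4)])
print("disc",C(578,184,32))
print("scene",proj(sc,M(165,175,132)),proj(sc,(p+q)/2))
w=save("wrist","w0.png");s=read_state();Rm=R.from_quat(s["ee_rot"]).as_matrix()
print("cam in tool",Rm.T@(w["extrinsics"][:3,3]-s["position"]),np.round(Rm.T@w["extrinsics"][:3,:3],2).tolist(),w["mtx"].tolist())
plan(560,225,330,-.25)
E
```

```text
box [[507.0, 299.5, 90.0], [628.0, 274.3, 90.0], [602.7, 153.8, 90.0], [481.7, 174.0, 90.0]] [128.0, 123.6, 123.1, 122.7] -0.20536874804791225 -0.16574421422072783 -0.20688308427398527 -0.19871523065473506
boxc [554.86756614 225.37300987  90.        ] rim [555.54203829 227.1470235  132.        ]
slot [564.26106422 241.58081914 110.        ] [547.72131979 211.99572163 110.        ] 1.061026462375399
bar [ 503.49305981 -153.65339472   82.        ] 45.52227898934497 -0.31566696687414336
rest [ 504.44379849 -155.90364102   20.        ] -0.33153525348798946 -0.3577073695061658 [70.7, 90.3, 73.1, 92.6]
disc [ 503.93029039 -154.44084976   32.        ]
scene [408.98171495 293.05168392] [326.23371017 196.27509819]
cam in tool [  77.52057045   -0.71601494 -131.80920707] [[-0.0, 0.95, 0.3], [1.0, 0.0, 0.0], [-0.0, 0.3, -0.95]] [[303.4934499242664, 0.0, 317.7061707815266], [0.0, 303.4934499242664, 197.161594376489], [0.0, 0.0, 1.0]]
now [278.3 559.2 241.5] ang -0.462 F [ 0.8  0.2 -0.7] rotvec deg [  0.1    0.   -12.14] shift cm [35.564 25.407 -8.851] w 85.3 t 0.15
```

servo_tool(
  rows=[
    [0.6,0,0,0,0,0,-7.5],
    [0.6,0,0,0,0,0,-7.5],
    [0.6,3.4,2.7,-0.2,0,0,0],
    [0.6,3.4,2.7,-0.2,0,0,0],
    [0.6,3.4,2.7,-0.2,0,0,0],
    [0.6,3.4,2.7,-0.2,0,0,0],
    [0.6,3.4,2.7,-0.2,0,0,0],
    [0.6,3.4,2.7,-0.2,0,0,0],
    [0.6,3.4,2.7,-0.2,0,0,0],
    [0.6,3.4,2.7,-0.2,0,0,0],
    [0.6,3.4,2.7,-0.2,0,0,0],
    [0.6,3.2,2.7,0,0,0,0],
  ],
)

```text
clock: 1.35
position: [557.0, 226.2, 260.4]
ee_rot: [0.995, -0.1, 0.0, -0.0]
contact_force: [0.4, 0.1, 0.4]
gripper_width: 51.4
```

servo_tool(
  rows=[
    [0.6,0,0,0,0,0,0],
    [0.6,0,0,0,0,0,0],
  ],
)

```text
clock: 1.55
position: [556.3, 226.7, 259.7]
ee_rot: [0.995, -0.101, -0.001, 0.0]
contact_force: [0.1, -0.0, -0.7]
gripper_width: 51.0
```

Run:
```python
from h import *
plan(503.5,-153.7,200,-.32)
w=save("wrist","w1.png");print(proj(w,(555,226.8,132)),proj(w,(555,226.8,110)))
```

```text
now [556.3 226.7 259.7] ang -0.202 F [ 0.1 -0.  -0.7] rotvec deg [0.04 0.06 6.74] shift cm [ 6.955 37.774  5.966] w 51.0 t 1.55
[318.46109855 194.48410902] [318.39438416 187.82380871]
```

View pics/w1.png

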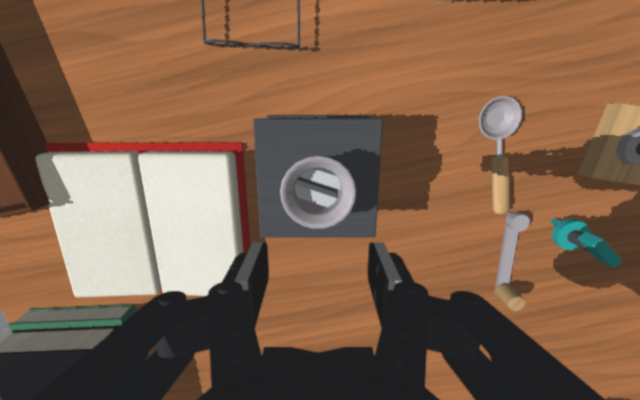

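The wrist view shows the mill box squarely aligned with the image, so its x is about -0.20. The collar is centred at about (318,192), where I predicted (318,194). The slot runs from about (298,178) to (340,198).

Run:
```python
from h import *
w=np.load('pics/w1.npz');b=w["image"][...,::-1]
cv2.imwrite('pics/c2.png',cv2.resize(b[110:245,245:390],None,fx=5,fy=4.4,interpolation=cv2.INTER_CUBIC) if 0 else cv2.resize(b[115:240,250:390],None,fx=4.5,fy=4.5,interpolation=cv2.INTER_CUBIC))
```

```text
(no output)
```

View pics/c2.png

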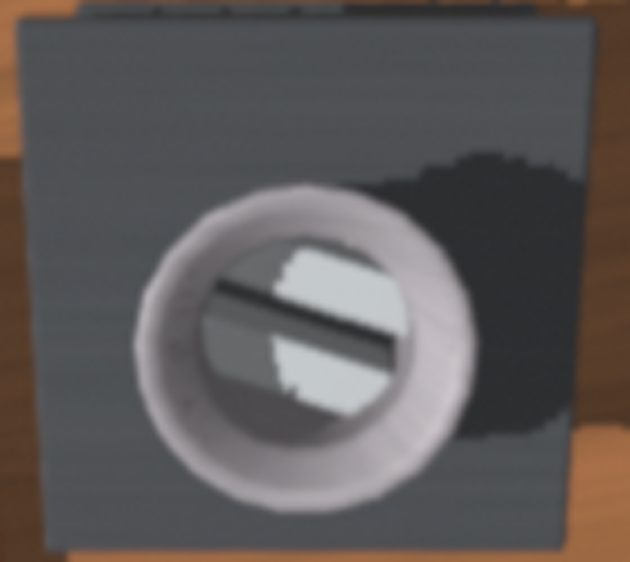

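Run:
```python
from h import *
w=np.load('pics/w1.npz')
P=lambda u,v,z:ray(w,(250+u/4.5-.4,115+v/4.5-.4),z)
A=lambda p,q:np.arctan2(*(q-p)[[1,0]])
c=[P(*p,90) for p in((46,550),(18,18),(594,18),(563,550))]
print(np.mean(c,0),A(c[0],c[1]),A(c[3],c[2]),A(c[1],c[2])+np.pi/2,A(c[0],c[3])+np.pi/2,[round(float(np.linalg.norm(c[i]-c[i-1])),1) for i in range(4)])
for e in(((395,338),(218,282)),((393,370),(215,314))):
    p,q=P(*e[0],110),P(*e[1],110);print("slot",A(p,q),(p+q)/2)
print("rim",P(306,348,132),P(135,348,132),P(478,348,132))
plan(503.5,-153.7,220,-.32)
```

```text
[556.52287438 227.44111812  90.        ] -0.21195233745369277 -0.19982110256670263 -0.20290213987777217 -0.20312841554940442 [124.8, 124.5, 123.3, 124.5]
slot 1.0517245020936616 [559.29730542 226.46484941 110.        ]
slot 1.0511680278535815 [552.44937104 228.41886157 110.        ]
rim [557.48430921 227.07473287 132.        ] [564.31673222 260.2623355  132.        ] [550.61094401 193.68825893 132.        ]
now [555.9 227.6 259.9] ang -0.201 F [-0.1  0.5  0.8] rotvec deg [0.02 0.04 6.84] shift cm [ 7.022 37.842  3.985] w 51.3 t 1.6
```

servo_tool(
  rows=[
    [0.6,0,0,0,0,0,6.8],
    [0.6,0.7,3.8,0,0,0,0],
    [0.6,0.7,3.8,0,0,0,0],
    [0.6,0.7,3.8,0,0,0,0],
    [0.6,0.7,3.8,0,0,0,0],
    [0.6,0.7,3.8,0,0,0,0],
    [0.6,0.7,3.8,0.8,0,0,0],
    [0.6,0.7,3.8,0.8,0,0,0],
    [0.6,0.7,3.8,0.8,0,0,0],
    [0.6,0.7,3.8,0.8,0,0,0],
    [0.6,0.7,3.6,0.8,0,0,0],
    [0.6,0,0,0,0,0,0],
  ],
)

```text
clock: 2.8
position: [502.7, -154.7, 219.1]
ee_rot: [0.987, -0.16, -0.001, 0.0]
contact_force: [0.1, 0.0, 0.4]
gripper_width: 51.2
```

Run:
```python
from h import *
plan(503.5,-153.7,220,-.32)
w=save("wrist","w2.png");print(proj(w,(503.5,-153.7,82)),proj(w,(504,-154.4,32)))
cv2.imwrite('pics/c3.png',cv2.resize(w["image"][100:250,240:400,::-1],None,fx=4,fy=4,interpolation=cv2.INTER_CUBIC))
```

```text
now [ 502.7 -154.7  219.1] ang -0.321 F [0.1 0.  0.4] rotvec deg [ 0.04  0.16 -0.07] shift cm [ 0.047 -0.125 -0.093] w 51.2 t 2.8
[316.9886415  189.33895956] [317.53237182 175.8607798 ]
```

View pics/c3.png

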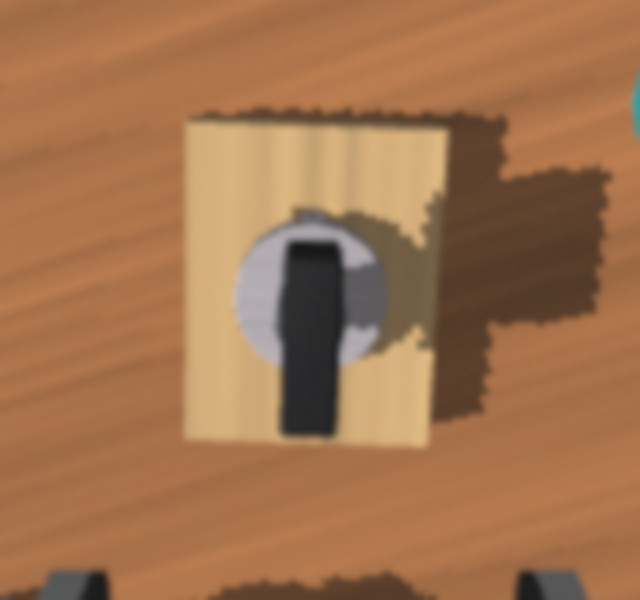

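The crop shows the black bar on the disc in the rest. Its top face runs from (316,262) to (308,436), close to the prediction. Next I'll refine that and work out the descent.

Run:
```python
from h import *
w=np.load('pics/w2.npz')
P=lambda u,v,z:ray(w,(240+u/4-.4,100+v/4-.4),z)
A=lambda p,q:np.arctan2(*(q-p)[[1,0]])
for p,q in(((308,436),(315,262)),((282,436),(287,262)),((336,436),(343,262))):
    p,q=P(*p,82),P(*q,82);print("bar",(p+q)/2,np.linalg.norm(p-q),A(p,q))
r=[P(*p,20) for p in((184,440),(187,123),(448,128),(429,446))]
print(np.mean(r,0),[round(float(np.linalg.norm(r[i]-r[i-1])),1) for i in range(4)],A(r[0],r[1]),A(r[3],r[2]),"disc",P(310,295,32))
plan(503.5,-153.7,71,-.34)
```

```text
bar [ 505.17983984 -154.71402106   82.        ] 41.54453929407908 -0.3608307671783321
bar [ 507.14281365 -148.83063468   82.        ] 41.53729146412255 -0.3564713129427666
bar [ 503.14239762 -160.82056542   82.        ] 41.534973116185014 -0.35387991780123124
[ 505.1478393  -154.82713085   20.        ] [71.0, 90.1, 69.8, 90.6] -0.36265667993569156 -0.34900632982297486 disc [ 506.77465578 -154.83567999   32.        ]
now [ 503.4 -153.5  219.7] ang -0.32 F [ 0.3 -0.1  0.8] rotvec deg [0.02 0.08 1.14] shift cm [1.2000e-02 1.4000e-02 1.4872e+01] w 51.3 t 2.85
```

servo_tool(
  rows=[
    [0.6,0.2,0.1,2,0,0,1.9],
    [0.6,0,0,4,0,0,0],
    [0.6,0,0,4,0,0,0],
    [0.6,0,0,3,0,0,0],
    [0.6,0,0,1.0,0,0,0],
    [0.6,0,0,0.7,0,0,0],
    [0.6,0,0,0,0,0,0],
    [0,0,0,0,0,0,0],
    [0,0,0,0,0,0,0],
    [0,0,0,0,0,0,0],
    [0,0,0,0,0,0,0],
  ],
)

```text
clock: 3.95
position: [506.5, -154.8, 74.6]
ee_rot: [0.985, -0.175, 0.001, -0.0]
contact_force: [-0.9, 0.8, 4.8]
gripper_width: 12.7
```

servo_tool(
  rows=[
    [0,0,0,0,0,0,0],
    [0,0,0,0,0,0,0],
    [0,0,0,0,0,0,0],
    [0,0,0,0,0,0,0],
  ],
)

```text
clock: 4.35
position: [506.5, -154.8, 74.6]
ee_rot: [0.985, -0.175, 0.001, -0.0]
contact_force: [-1.0, 1.0, 6.2]
gripper_width: 12.4
```

Run:
```python
from h import *
plan(505.2,-154.8,71,-.352);s=read_state();print(s["wrist_torque"])
```

```text
now [ 506.5 -154.8   74.6] ang -0.352 F [-1.   1.   6.2] rotvec deg [-0.03 -0.13  0.03] shift cm [-0.125  0.043  0.356] w 12.4 t 4.35
[0.46351522 0.29348094 0.02254945]
```

servo_tool(
  rows=[
    [0,0,0,-0.5,0,0,0],
    [0,0,0,-1,0,0,0],
    [0,0,0,-2,0,0,0],
    [0,0,0,-3,0,0,0],
    [0,0,0,-4,0,0,0],
    [0,0,0,-4,0,0,0],
    [0,0,0,-3,0,0,0],
    [0,0,0,0,0,0,0],
    [0,0,0,0,0,0,0],
  ],
)

```text
clock: 5.25
position: [505.1, -154.5, 248.6]
ee_rot: [0.985, -0.175, 0.0, -0.0]
contact_force: [-0.8, 0.7, -1.8]
gripper_width: 12.5
```

Run:
```python
from h import *
plan(556.3,227.2,260,0.9);print(read_state()["wrist_torque"])
im=save("scene","s1.png");s=read_state();print(proj(im,s["position"]))
w=save("wrist","w3.png");u,v=proj(im,s["position"]).astype(int)
a=cv2.resize(im["image"][v-50:v+70,u-60:u+60,::-1],(400,400),interpolation=cv2.INTER_CUBIC)
b=cv2.resize(w["image"][150:400,193:443,::-1],(400,400),interpolation=cv2.INTER_CUBIC)
cv2.imwrite('pics/c4.png',np.hstack([a,b]))
```

```text
now [ 505.1 -154.5  248.6] ang -0.352 F [-0.8  0.7 -1.8] rotvec deg [-5.000e-02 -4.000e-02 -7.176e+01] shift cm [ 33.084 -19.717  -1.136] w 12.5 t 5.25
[0.01799396 0.04662759 0.02019533]
[326.08882093 151.048761  ]
```

View pics/c4.png

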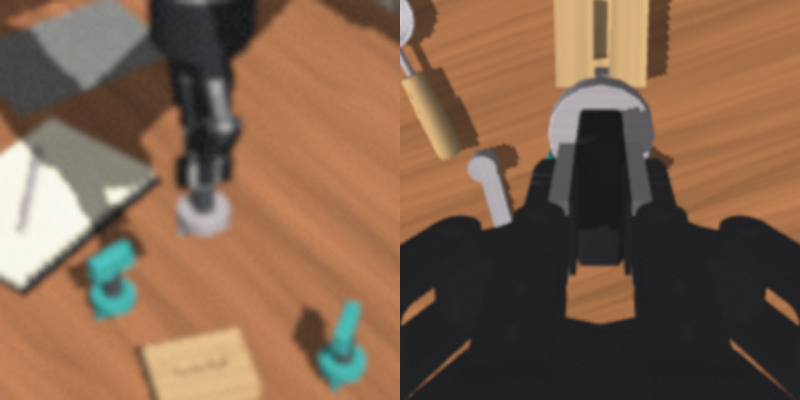

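The core is held upright in the jaws with its disc level, and the rest's slot is empty. Next I'll check the core's axis relative to the TCP and turn it towards the slot, stopping short at about 0.92.

servo_tool(
  rows=[
    [0,0,0,0,0,0,-8.1],
    [0,0,0,0,0,0,-8.1],
    [0,0,0,0,0,0,-8.1],
    [0,0,0,0,0,0,-8.1],
    [0,0,0,0,0,0,-8.1],
    [0,0,0,0,0,0,-8.1],
    [0,0,0,0,0,0,-8.1],
    [0,0,0,0,0,0,-8.1],
    [0,0,0,0,0,0,-8.1],
    [0,0,0,0,0,0,0],
  ],
)

```text
clock: 6.35
position: [504.8, -154.6, 246.5]
ee_rot: [0.896, 0.444, -0.002, -0.001]
contact_force: [-0.2, 0.3, -1.9]
gripper_width: 12.7
```

Run:
```python
from h import *
plan(556.3,227.2,248,0.92)
w=np.load('pics/w3.npz');T=np.array([505.1,-154.5,248.6]);a=-.352
p=ray(w,(193+201/1.6,150+127/1.6),206);d=p-T;print("disc in tool",d@[np.cos(a),np.sin(a),0],d@[np.sin(a),-np.cos(a),0])
p=ray(w,(193+201.5/1.6,150+78/1.6),206);d=p-T;print("disc edge in tool x (21 expected)",d@[np.cos(a),np.sin(a),0])
```

```text
now [ 504.8 -154.6  246.5] ang 0.92 F [-0.2  0.3 -1.9] rotvec deg [-0.19  0.12  0.  ] shift cm [ 33.497 -19.039  -0.148] w 12.7 t 6.35
disc in tool 1.7441767715569418 0.026122331796952003
disc edge in tool x (21 expected) 21.665072929444307
```

servo_tool(
  rows=[
    [0,3.3,-1.9,0,0,0,0],
    [0,3.3,-1.9,0,0,0,0],
    [0,3.4,-1.9,0,0,0,0],
    [0,3.4,-1.9,0,0,0,0],
    [0,3.4,-1.9,0,0,0,0],
    [0,3.4,-1.9,0,0,0,0],
    [0,3.4,-1.9,0,0,0,0],
    [0,3.3,-1.9,0,0,0,0],
    [0,3.3,-1.9,0,0,0,0],
    [0,3.3,-1.9,0,0,0,0],
    [0,0,0,0,0,0,0],
    [0,0,0,0,0,0,0],
  ],
)

```text
clock: 7.55
position: [556.7, 227.4, 246.7]
ee_rot: [0.896, 0.444, -0.002, 0.0]
contact_force: [-0.1, -0.4, -2.7]
gripper_width: 12.9
```

Run:
```python
from h import *
for i in range(3): plan(556.3,227.2,172+5,0.92)
```

```text
now [556.7 227.4 246.7] ang 0.92 F [-0.1 -0.4 -2.7] rotvec deg [-0.06  0.18 -0.02] shift cm [-0.036 -0.019  6.969] w 12.9 t 7.55
now [556.7 227.4 246.7] ang 0.92 F [-0.1 -0.4 -2.7] rotvec deg [-0.06  0.18 -0.02] shift cm [-0.036 -0.019  6.969] w 12.9 t 7.55
now [556.7 227.4 246.7] ang 0.92 F [-0.1 -0.4 -2.7] rotvec deg [-0.06  0.18 -0.02] shift cm [-0.036 -0.019  6.969] w 12.9 t 7.55
```

servo_tool(
  rows=[
    [0,0,0,2.3,0,0,0],
    [0,0,0,2.3,0,0,0],
    [0,0,0,0,0,0,0],
    [0,0,0,0.3,0,0,0],
    [0,0,0,0.3,0,0,0],
    [0,0,0,0.3,0,0,0],
    [0,0,0,0.2,0,0,0],
    [0,0,0,0.2,0,0,0],
    [0,0,0,0,0,0,0],
  ],
)

```text
clock: 8.45
position: [557.4, 227.1, 189.3]
ee_rot: [0.896, 0.444, 0.0, -0.0]
contact_force: [0.3, 0.2, -1.5]
gripper_width: 12.5
```

servo_tool(
  rows=[
    [0,0,0,0.2,0,0,0],
    [0,0,0,0.2,0,0,0],
    [0,0,0,0.2,0,0,0],
    [0,0,0,0.2,0,0,0],
    [0,0,0,0,0,0,0],
  ],
)

```text
clock: 8.95
position: [557.4, 227.1, 181.0]
ee_rot: [0.896, 0.444, 0.0, -0.0]
contact_force: [0.5, 0.5, -2.1]
gripper_width: 12.6
```

servo_tool(
  rows=[
    [0,0,0,0.1,0,0,0],
    [0,0,0,0.1,0,0,0],
    [0,0,0,0.1,0,0,0],
    [0,0,0,0.1,0,0,0],
    [0,0,0,0,0,0,0],
  ],
)

```text
clock: 9.45
position: [557.5, 227.2, 178.3]
ee_rot: [0.896, 0.444, 0.001, 0.0]
contact_force: [-1.2, 1.2, 3.8]
gripper_width: 12.7
```

servo_tool(
  rows=[
    [0,0,0,0.1,0,0,0],
    [0,0,0,0,0,0,0],
  ],
)

```text
clock: 9.65
position: [557.6, 227.2, 178.1]
ee_rot: [0.896, 0.444, 0.001, 0.0]
contact_force: [-2.5, 1.1, 7.5]
gripper_width: 12.4
```

servo_tool(
  rows=[
    [0,0,0,0,0,0,-1.5],
    [0,0,0,0,0,0,-1.5],
    [0,0,0,0,0,0,-1.5],
    [0,0,0,0,0,0,0],
  ],
)

```text
clock: 10.05
position: [557.3, 227.3, 178.1]
ee_rot: [0.878, 0.479, 0.001, -0.0]
contact_force: [-3.7, 1.6, 7.6]
gripper_width: 12.4
```

servo_tool(
  rows=[
    [0,0,0,0,0,0,-1.5],
    [0,0,0,0,0,0,-1.5],
    [0,0,0,0,0,0,0],
  ],
)

```text
clock: 10.35
position: [557.1, 227.3, 178.1]
ee_rot: [0.865, 0.502, 0.001, -0.0]
contact_force: [-4.2, 2.1, 8.7]
gripper_width: 12.6
```

servo_tool(
  rows=[
    [0,0,0,0,0,0,-1.5],
    [0,0,0,0,0,0,-1.5],
    [0,0,0,0,0,0,0],
  ],
)

```text
clock: 10.65
position: [557.0, 227.3, 178.1]
ee_rot: [0.851, 0.525, 0.001, -0.0]
contact_force: [-3.7, 2.1, 8.4]
gripper_width: 12.6
```

Run:
```python
from h import *
plan(556.3,227.2,172+5,1.052);print(read_state()["wrist_torque"])
```

```text
now [557.  227.3 178.1] ang 1.104 F [-3.7  2.1  8.4] rotvec deg [ 0.01 -0.06  3.  ] shift cm [-0.048 -0.057  0.112] w 12.6 t 10.65
[ 0.52011751  1.40360316 -0.09392756]
```

Lateral force is along -tool y while the core hasn't dropped, so its disc is probably leaning on the flare. I'll shift that way.

servo_tool(
  rows=[
    [0,0,-0.05,0,0,0,0],
    [0,0,-0.05,0,0,0,0],
    [0,0,0,0,0,0,0],
  ],
)

```text
clock: 10.95
position: [556.8, 227.5, 178.1]
ee_rot: [0.851, 0.524, 0.001, 0.0]
contact_force: [-2.7, 0.7, 6.1]
gripper_width: 12.7
```

servo_tool(
  rows=[
    [0,0,-0.05,0,0,0,0],
    [0,0,0,0,0,0,0],
  ],
)

```text
clock: 11.15
position: [556.7, 227.6, 178.1]
ee_rot: [0.851, 0.524, 0.001, 0.001]
contact_force: [-1.2, 0.1, 6.5]
gripper_width: 12.5
```

servo_tool(
  rows=[
    [0,0,0,0,0,0,1.5],
    [0,0,0,0,0,0,1.5],
    [0,0,0,0,0,0,0],
  ],
)

```text
clock: 11.45
position: [557.2, 227.9, 178.1]
ee_rot: [0.865, 0.502, 0.002, 0.001]
contact_force: [0.7, 0.8, 6.8]
gripper_width: 12.6
```

servo_tool(
  rows=[
    [0,0,0,0,0,0,1.5],
    [0,0,0,0,0,0,1.5],
    [0,0,0,0,0,0,0],
  ],
)

```text
clock: 11.75
position: [557.5, 228.2, 178.1]
ee_rot: [0.878, 0.479, 0.002, 0.0]
contact_force: [0.8, 1.4, 6.3]
gripper_width: 12.3
```

Run:
```python
from h import *
plan(556.3,227.2,172+5,1.052);print(read_state()["wrist_torque"])
im=save("scene","s2.png");w=save("wrist","w4.png");t=save("top","t2.png")
a=cv2.resize(im["image"][250:340,365:455,::-1],(400,400),interpolation=cv2.INTER_CUBIC)
b=cv2.resize(w["image"][150:350,217:417,::-1],(400,400),interpolation=cv2.INTER_CUBIC)
cv2.imwrite('pics/c5.png',np.hstack([a,b]))
```

```text
now [557.5 228.2 178.1] ang 0.999 F [0.8 1.4 6.3] rotvec deg [ 0.17 -0.22 -3.02] shift cm [-0.151 -0.054  0.109] w 12.3 t 11.75
[ 0.28143475 -0.40841876  0.09088046]
```

View pics/c5.png

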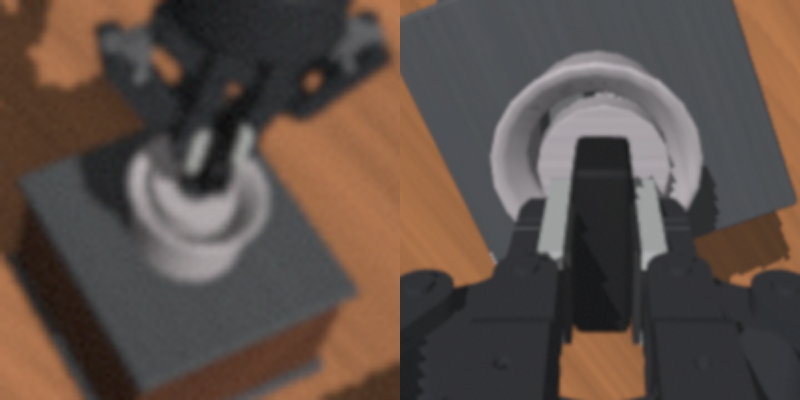

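The disc's visible edges are (538..670) against the collar's (491..703). That puts the core about 2 mm off towards +tool y, more than the 1.2 mm clearance, so it is standing on the flare. I'll lift it, recentre and go down again.

servo_tool(
  rows=[
    [0,0,0,-0.4,0,0,0],
    [0,0,0,-0.2,0,0,0],
    [0,0,0,0,0,0,0],
    [0,0,0,0,0,0,0],
  ],
)

```text
clock: 12.3
position: [555.7, 227.8, 181.7]
ee_rot: [0.878, 0.479, -0.0, -0.0]
contact_force: [1.0, 2.0, -2.0]
gripper_width: 12.7
```

Run:
```python
from h import *
plan(556.3,227.2,172+5,1.0);print(read_state()["wrist_torque"])
w=save("wrist","w5.png")
cv2.imwrite('pics/c6.png',cv2.resize(w["image"][165:265,247:387,::-1],None,fx=5.5,fy=5.5,interpolation=cv2.INTER_CUBIC))
```

```text
now [555.7 227.8 181.7] ang 0.999 F [ 1.  2. -2.] rotvec deg [-0.04  0.02 -0.07] shift cm [-0.017  0.083  0.475] w 12.7 t 12.3
[ 0.81552358 -0.29140957 -0.0537778 ]
```

View pics/c6.png

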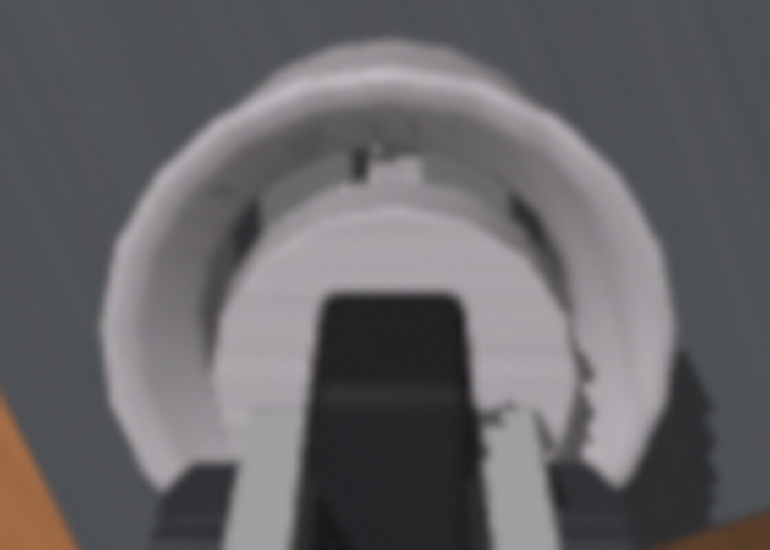

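The tongue tip (370..420, about 170) is nearly over the slot, whose dark edge is at 345..368. The angle looks right, and the core is only about 1 mm to +tool y. I'll compute both centres.

Run:
```python
from h import *
w=np.load('pics/w5.npz');a=1.0;X=np.array([np.cos(a),np.sin(a),0]);Y=np.array([np.sin(a),-np.cos(a),0]);T=np.array([555.7,227.8,181.7])
def P(u,v,z):
    d=ray(w,(247+u/5.5-.4,165+v/5.5-.4),z)-T;return np.round([d@X,d@Y],2)
print("rim L,R,top",P(100,325,132),P(675,325,132),P(388,70,132))
for z in(136,138):print("disc",P(214,375,z),P(577,375,z),P(395,207,z))
for z in(110,):print("slot back end L,R",P(345,180,z),P(424,180,z))
for z in(112,116):print("tongue",P(370,170,z),P(420,170,z))
```

```text
rim L,R,top [  2.52 -33.28] [ 2.41 34.18] [33.19  0.58]
disc [ -2.09 -19.65] [-2.16 22.4 ] [18.38  1.34]
disc [ -1.2  -19.42] [-1.26 22.16] [19.05  1.34]
slot back end L,R [13.39 -5.01] [13.37  5.1 ]
tongue [15.34 -1.78] [15.33  4.55]
tongue [16.57 -1.72] [16.56  4.48]
```

servo_tool(
  rows=[
    [0,0.1,-0.1,0,0,0,-1],
    [0,0.05,0,0,0,0,0],
    [0,0,0,0.2,0,0,0],
    [0,0,0,0.2,0,0,0],
    [0,0,0,0.1,0,0,0],
    [0,0,0,0.1,0,0,0],
    [0,0,0,0,0,0,0],
  ],
)

```text
clock: 13.05
position: [555.8, 229.3, 176.1]
ee_rot: [0.874, 0.487, -0.0, 0.0]
contact_force: [-0.3, -0.6, -1.2]
gripper_width: 12.2
```

servo_tool(
  rows=[
    [0,0,0,0.1,0,0,0],
    [0,0,0,0,0,0,0],
  ],
)

```text
clock: 13.25
position: [555.8, 229.4, 175.2]
ee_rot: [0.874, 0.487, -0.0, -0.0]
contact_force: [-0.5, -0.1, -1.7]
gripper_width: 12.7
```

servo_tool(
  rows=[
    [0,0,0,0.1,0,0,0],
    [0,0,0,0.1,0,0,0],
    [0,0,0,0.1,0,0,0],
    [0,0,0,0,0,0,0],
  ],
)

```text
clock: 13.65
position: [555.8, 229.4, 172.1]
ee_rot: [0.874, 0.487, -0.0, 0.0]
contact_force: [-0.2, -0.4, -3.1]
gripper_width: 12.7
```

Dropping freely, with the tongue in the slot. Continuing to the bottom.

servo_tool(
  rows=[
    [0,0,0,0.15,0,0,0],
    [0,0,0,0.15,0,0,0],
    [0,0,0,0.1,0,0,0],
    [0,0,0,0.1,0,0,0],
    [0,0,0,0,0,0,0],
  ],
)

```text
clock: 14.15
position: [555.8, 229.4, 167.1]
ee_rot: [0.874, 0.487, -0.0, 0.0]
contact_force: [-0.0, 0.5, -2.4]
gripper_width: 12.2
```

servo_tool(
  rows=[
    [0,0,0,0.1,0,0,0],
    [0,0,0,0,0,0,0],
  ],
)

```text
clock: 14.35
position: [555.9, 229.4, 166.2]
ee_rot: [0.874, 0.487, -0.0, -0.0]
contact_force: [0.4, -0.7, -1.3]
gripper_width: 12.6
```

servo_tool(
  rows=[
    [0,0,0,0.1,0,0,0],
    [0,0,0,0.1,0,0,0],
    [0,0,0,0,0,0,0],
  ],
)

```text
clock: 14.65
position: [556.0, 229.5, 164.7]
ee_rot: [0.874, 0.487, 0.0, 0.0]
contact_force: [0.0, -0.5, 0.0]
gripper_width: 12.6
```

servo_tool(
  rows=[
    [0,0,0,0.1,0,0,0],
    [0,0,0,0,0,0,0],
  ],
)

```text
clock: 14.85
position: [556.1, 229.5, 164.6]
ee_rot: [0.873, 0.487, 0.001, 0.0]
contact_force: [-1.7, -0.1, 4.3]
gripper_width: 12.8
```

Seated: TCP at 164.6, so the grip centre is about 28 above the rim. Now I'll turn it clockwise by about 70° around the core's axis.

servo_tool(
  rows=[
    [0,0.01,0.02,0,0,0,3],
    [0,0.01,0.02,0,0,0,5],
    [0,0.01,0.02,0,0,0,5],
    [0,0.01,0.02,0,0,0,5],
    [0,0.01,0.02,0,0,0,5],
    [0,0,0,0,0,0,0],
  ],
)

```text
clock: 15.45
position: [556.9, 229.1, 164.5]
ee_rot: [0.953, 0.302, 0.0, 0.0]
contact_force: [-2.3, -0.7, 5.0]
gripper_width: 12.6
```

Run:
```python
from h import *
plan(558.1,227.7,164.6,-.204);print(read_state()["wrist_torque"])
```

```text
now [556.9 229.1 164.5] ang 0.614 F [-2.3 -0.7  5. ] rotvec deg [ 1.000e-02 -3.000e-02  4.688e+01] shift cm [ 0.143  0.111 -0.006] w 12.6 t 15.45
[-0.15423444  0.91083823 -0.05043913]
```

servo_tool(
  rows=[
    [0,0.01,0.02,0,0,0,5],
    [0,0.01,0.02,0,0,0,5],
    [0,0.01,0.02,0,0,0,5],
    [0,0.01,0.02,0,0,0,5],
    [0,0.01,0.02,0,0,0,5],
    [0,0.01,0.02,0,0,0,5],
    [0,0.01,0.02,0,0,0,5],
    [0,0.01,0.02,0,0,0,5],
    [0,0.01,0.02,0,0,0,4],
    [0,0,0,0,0,0,1.8],
    [0,0,0,0,0,0,0],
    [0,0,0,0,0,0,0],
  ],
)

```text
clock: 16.65
position: [557.9, 227.3, 164.5]
ee_rot: [0.996, -0.092, -0.0, 0.0]
contact_force: [-3.7, -1.2, 5.9]
gripper_width: 12.2
```

Run:
```python
from h import *
plan(558.1,227.7,164.6,-.204);print(read_state()["wrist_torque"])
w=save("wrist","w6.png")
cv2.imwrite('pics/c7.png',cv2.resize(w["image"][130:330,217:417,::-1],None,fx=3,fy=3,interpolation=cv2.INTER_CUBIC))
```

```text
now [557.9 227.3 164.5] ang -0.184 F [-3.7 -1.2  5.9] rotvec deg [0.05 0.01 1.16] shift cm [ 0.016 -0.046 -0.005] w 12.2 t 16.65
[-0.2885009   1.2318686   0.08587755]
```

View pics/c7.png

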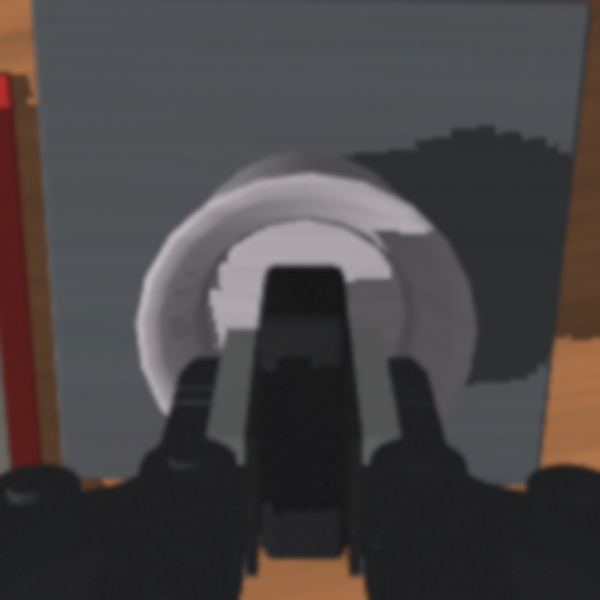

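The bar is nearly parallel with the box's side edges and the core is down in the collar. I'll make the last small turn, relieve the pressure and release.

servo_tool(
  rows=[
    [0,0,0,0,0,0,1.1],
    [0,0,0,-0.1,0,0,0],
    [0,0,0,0,0,0,0],
    [0.3,0,0,0,0,0,0],
    [0.6,0,0,0,0,0,0],
    [0.6,0,0,0,0,0,0],
    [0.6,0,0,0,0,0,0],
    [0.6,0,0,0,0,0,0],
  ],
)

```text
clock: 17.5
position: [558.4, 227.8, 164.2]
ee_rot: [0.995, -0.102, 0.0, -0.0]
contact_force: [-0.1, 0.1, -0.5]
gripper_width: 51.2
```

servo_tool(
  rows=[
    [0.6,0,0,-0.5,0,0,0],
    [0.6,0,0,-2,0,0,0],
    [0.6,0,0,-3,0,0,0],
    [0.6,0,0,-4,0,0,0],
    [0.6,0,0,0,0,0,0],
    [0.6,0,0,0,0,0,0],
  ],
)

```text
clock: 18.1
position: [558.6, 228.0, 260.9]
ee_rot: [0.995, -0.102, 0.001, -0.001]
contact_force: [0.0, 0.4, -2.0]
gripper_width: 51.2
```

Run:
```python
from h import *
plan(558.1,227.7,164.6,-.204)
w=save("wrist","w7.png");t=save("top","t7.png")
cv2.imwrite('pics/c8.png',cv2.resize(w["image"][115:265,247:397,::-1],None,fx=4,fy=4,interpolation=cv2.INTER_CUBIC))
print(proj(w,(555.8,227.2,172)))
```

```text
now [558.6 228.  260.9] ang -0.204 F [ 0.   0.4 -2. ] rotvec deg [-0.15 -0.11  0.02] shift cm [-0.039  0.04   9.625] w 51.2 t 18.1
[320.47933418 210.98688203]
```

View pics/c8.png

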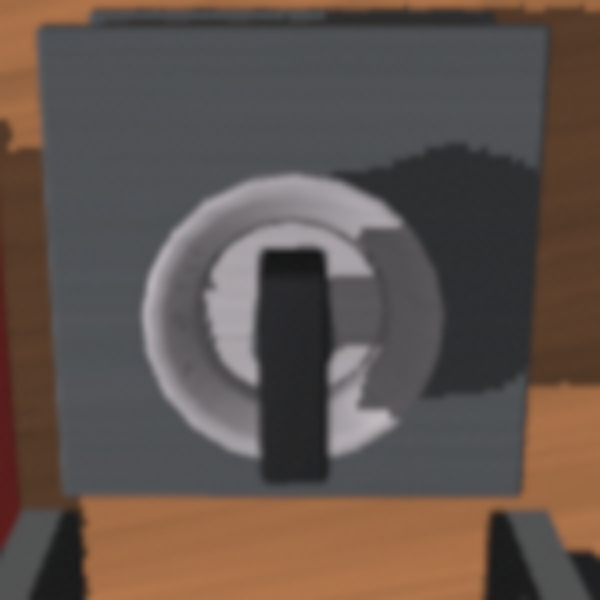

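Run:
```python
from h import *
w=np.load('pics/w7.npz');A=lambda p,q:np.arctan2(*(q-p)[[1,0]])
P=lambda u,v,z:ray(w,(247+u/4-.4,115+v/4-.4),z)
for e in((262,272,262,481),(324,272,328,481)):
    q,p=P(*e[:2],172),P(*e[2:],172);print("bar edge ang",round(A(p,q),3),np.linalg.norm(p-q),(p+q)/2)
c=[P(*p,90) for p in((64,494),(40,28),(548,28),(520,494))];print("box",A(c[0],c[1]),A(c[3],c[2]),A(c[1],c[2])+np.pi/2,A(c[0],c[3])+np.pi/2)
a=np.load('pics/top0.npz')["image"].astype(int);b=np.load('pics/t7.npz')["image"].astype(int)
m=(abs(a-b).max(2)>60).astype(np.uint8);n,_,s,_=cv2.connectedComponentsWithStats(m);print([r.tolist() for r in s[1:] if r[4]>6])
print(read_state()["contact_force"])
```

```text
bar edge ang -0.21 42.772945404343055 [558.35464511 233.28341137 172.        ]
bar edge ang -0.176 42.78139491428125 [555.85932032 221.17104312 172.        ]
box -0.21102227653539993 -0.2014476819130985 -0.20400317687642233 -0.20288810291626347
[[0, 131, 205, 269, 21110], [184, 207, 10, 7, 46], [263, 218, 9, 17, 88], [299, 221, 212, 179, 11587], [286, 225, 9, 10, 79], [356, 236, 6, 5, 22], [320, 268, 15, 18, 107], [141, 332, 166, 68, 5122], [0, 365, 5, 3, 11]]
[ 1.25230087  0.25311531 -0.97045699]
```

```bash
python3 -c "
from bench import *
print(job_done())"
```

```text
the job is handed in; nothing more can be done
None
```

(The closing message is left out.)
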